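Hold a slim probe centred in the measuring cell

ROBOT

A 6-joint arm with a two-finger parallel gripper is mounted at the origin on a cart in front of the work surface, level with it; the furniture and walls round the work are solid. World frame = base frame: x ahead of the robot, y to its left, z up, the work surface at z = 0. Lengths are in mm, angles in rad, forces in N, time in s.
With the tool pointing down it reaches from about 350 to 775 mm from the base axis. Payload 7.3 kg.
Tool frame: the origin (TCP) lies midway between the tips of the shut fingers; the grasp point (between the pads) lies 19 mm behind it (bot.hold_point_z is the distance from the TCP to the grasp point, in mm); z points along the fingers, y is the direction in which the jaws open and shut (so a half turn about z gives the same grasp; the last joint's range is limited). The gripper opens to 92 mm and grips with 3 to 60 N. Pads are 19 mm wide; open, the fingers measure 130 mm over their backs; the gripper's body (75 mm by 190 mm) begins 47 mm behind the grasp point.
Start: joints at [0.955, 0.342, 1.524, -0, 1.275, -0.146], TCP at [237.661, 468.147, 226.741] pointing down, gripper open.
Joint ranges: [-2.53, 2.53], [-0.77, 2.02], [0.04, 2.7], [-1, 4.14], [0.28, 2.66], [-3.11, 3.11]. Speed limits (rad/s): [2.57, 2.57, 3.14, 3.14, 3.14, 3.14].

INTERFACE

Orientations are given as [roll, pitch, yaw] about the fixed x, y, z axes, in that order (R = Rz(yaw) Ry(pitch) Rx(roll)).
In Python, from plant import bot gives the robot as it stands.
- The arm moves only by the tool servo_tool, never from a script. Its argument "series" is a list of rows, each a list of 5 numbers: the opening, from 0 (shut) to 1 (fully open), then the shift along the tool's x, y, z each as a share of 50 mm, from -1 to 1, then the turn about the tool's z as a share of 90 degrees, from -1 to 1. In form: [[gripper, tx, ty, tz, spin], ...]. A call has 1 to 20 rows; each row shifts and turns the commanded pose from where the row before left it, along the tool's axes as they then stand; what a row does not reach is not made up. A row lasts 1/8 s, in which the tool goes at most 62.5 mm and 10.7 degrees, less where a joint would pass 70% of its speed; a pose out of reach is approached as far as the arm can. A call with a number of a shift or a turn outside -1 to 1 is refused whole. A call with a gripper value outside its range is refused whole. The fingers move at their own pace and stop on an object; the grip force is fixed at half the most. Time passes only in rows, so rows that do not move let the fingers close. It gives the time, the measured TCP pose, the force and the opening at its end, in the units of the state.
- bot.get_obs(): the state, without advancing time (a new reading comes with each control period).
- bot.capture(name): name is "scene" or "top"; returns the picture (400x640x3 uint8, red, green, blue); there is no depth.
- bot.camera_model(name): a dict with "mtx" (3x3 intrinsics, pixels), "distortion" ([k1, k2, p1, p2, k3] as OpenCV has them; the pictures are not rectified), "world_from_camera" (4x4, takes a point from camera to world coordinates). Camera axes: x right, y up, looking along -z (the intrinsics and any distortion apply to the point x, -y, -z); pixel columns grow to the right and rows downward; lengths in mm; the calibration is good to about 2 mm. A picture is of the moment at which its call begins. camera_model takes no time and is no camera call.
- bot.close_job(): hands the job in, once; it reports no verdict.
Trained networks look in the newest picture that a camera, given by its name, has taken for a name from the list of things; names that differ only in an ending like _2 or _b are one class to them, and where a whole thing is asked for, a point or a joint stands for the part that bears it (a point fixed in the world has none). Each returns a list of dicts, best first, with "p" (0 to 1); they miss things now and then, are a little off and sometimes report something else, mostly with a low value. They report only what shows in the picture. A call takes as long as a camera call. They do not tell look-alikes from the thing itself.
- bot.outline_of(camera, label): "mask" (400x640 bool, what is visible of it).
- bot.pinpoint(camera, label): "point" ([x, y, z] in mm, in the coordinates of the camera as it stood for that picture, good to about 4 mm: a listed point, or the origin of a listed thing).
The state is a dict: "time": time; "joint_positions": joint angles; "dq": joint speeds; "tau": joint torques, N m; "tool_pos": TCP position; "tcp_rot": TCP orientation; "contact_force": force on the tool from outside, world axes, zero at the start; "moment": the same for the moment, N m; "grip_width": finger opening in mm.
Only numpy, scipy, OpenCV 4.12 (cv2) and the standard library are available. Lean on these libraries where they do the work, as an engineer would, in place of code of your own. Each camera call takes 0.05 s, during which the arm holds its last target.

TASK

Lift the slim, round-handled probe out of its rest and lower it upright through the guide bore in the lid of the measuring cell, never letting the probe touch the cell. Finish while still holding it: centred in the bore, still and upright, with its tip hanging free about halfway between the underside of the lid and the floor of the cell. Leave the thick probe in the rest and do not disturb the bottles or the dish.

Things in the scene. Friction and masses are not known exactly. Their poses are not given: they have to be found in the camera images.
- probe: The slim probe, to be used, upright in the rest, loose, about 70 g. Steel rod 8 mm in diameter, 95 mm long; above it a dark collar 28 mm in diameter (95 to 100 mm above the tip), then a round grey handle 22 mm in diameter, 60 mm long (100 to 160 mm above the tip). Origin: centre of the rod's tip (lower end); z points up along the rod to the handle.
- probe_grip (a point): Point on the axis of the slim probe's handle, halfway up it, 130 mm above the tip; grip the handle here, from above, across its 22 mm diameter in any direction. It moves with the probe.
- rest: Fixed white bridge-shaped probe rest, 60 x 150 mm (x, y), 105 mm high, open below. Origin: centre of its underside; z up, y along its length. Two 14 mm holes go through its 8 mm thick top, 45 mm either side of the middle along y; a probe hangs in each, collar on the top face, tip 10 mm above the worktop. Which probe is in which hole varies.
- thick_probe: The other probe in the rest, to be left there: rod 12 mm in diameter, 95 mm long, the same 28 mm collar, and a short square grey handle 26 x 26 mm, 34 mm tall with a small steel stub on top (overall 142 mm). Origin: centre of the rod's tip, z up.
- cell: Fixed measuring cell, 96 x 96 mm, 90 mm high. Origin: centre of its underside, z up. Floor at z = 10 mm, clear round wall 66 mm across inside, white lid 84 x 84 mm from z = 70 (underside) to 80 mm, steel boss 34 mm in diameter on it up to 90 mm. The guide bore, 20 mm in diameter, runs vertically through boss and lid at the centre. Halfway between lid and floor is z = 40 mm.
- bore_top (a point): Centre of the mouth of the guide bore, at the top of the boss, 90 mm above the worktop; z up along the bore.
- amber_bottle: Small amber reagent bottle with black cap, 42 mm in diameter, 81 mm tall, loose bystander. Origin: centre of its underside.
- dropper_bottle: Small white bottle with red cap, 33 mm in diameter, 69 mm tall, loose bystander. Origin: centre of its underside.
- petri: Shut round petri dish, 61 mm in diameter, 15 mm high, loose bystander. Origin: centre of its underside.
Not all that is in view belongs to the job. What is shaped like the thick_probe but green is not meant.

How it is judged (in metres and radians):
On the way, in this order (a step that is already met when the one before it is completed fails the run):
1. the slim probe is lifted clear of the rest (height (world z) of probe above 0.11 m and contact force between probe and rest below 0.05 N), for 0.1 s.
2. its tip has passed down through the bore (horizontal distance between probe and bore_top below 0.007 m and z of probe in the frame of cell below 0.066 m), for 0.1 s.
At the end, for the whole second after the job is handed in: The fingers hold the slim probe, still and within 4 degrees of upright, its tip within 3.5 mm of the bore's axis and 27 to 53 mm above the worktop (halfway between lid and floor is 40 mm), not touching the cell; the thick probe, bottles and dish stand within 15 mm of where they were, upright (horizontal distance between probe and bore_top below 0.0035 m and angle between probe's own z axis and vertical below 0.07 rad and z of probe in the frame of cell between 0.027 and 0.053 m and contact force between probe and cell below 0.05 N and contact force between probe and the fingers above 1 N and linear speed of probe below 0.01 m/s and angular speed of probe below 0.1 rad/s and distance of each of thick_probe, amber_bottle, dropper_bottle, petri from where it was at the start of the episode below 0.015 m and angle between each of thick_probe, amber_bottle, dropper_bottle, petri's own z axis and vertical below 0.15 rad); the arm keeps its last pose, push and grip.
It fails at once if the probe touches the cell (bore, boss, lid, wall or floor) (contact force between probe and cell above 0.3 N).
It fails at once if a bystander (the thick probe, a bottle or the dish) is moved more than 15 mm (distance of any of thick_probe, amber_bottle, dropper_bottle, petri from where it was at the start of the episode above 0.015 m).
It fails at once if a bystander is tipped over (angle between any of thick_probe, amber_bottle, dropper_bottle, petri's own z axis and vertical above 0.3 rad).
It also fails if it takes over 58 s, if anything falls off the work surface, if the arm or the gripper's body presses on something with over 40 N, if the wrist force passes 120 N, or if a joint passes its speed limit or range.

## Working session

There is one attempt and no reset: what is moved stays moved. The work goes in short steps, Python scripts to look and compute and a tool call to move; the robot and the scene stay as the last step left them, time stands still between calls to the robot, and variables do not carry over. Pictures are saved under pics/ and viewed, and the job is handed in when it is done.

Besides the shell and the picture viewer there is one more tool, called after "Call:" by a JSON object that holds its "name" and its "arguments", one argument or row to a line. servo_tool: Moves the arm, as the interface text tells. Shift numbers are shares of 50 mm and turn numbers shares of 90 degrees, none past 1 either way. Its arguments: {"type":"object","properties":{"series":{"type":"array"}},"required":["series"]}

```bash
mkdir -p pics; ls; python3 - <<'E'
from plant import bot
import cv2
for n in ("scene","top"):
    cv2.imwrite(f"pics/{n}0.png",bot.capture(n)[:,:,::-1])
    m=bot.camera_model(n); print(n,m)
print(bot.get_obs())
E
```

```text
pics
scene {'mtx': array([[438.47892488,   0.        , 316.96094933],
       [  0.        , 438.47892488, 197.64706665],
       [  0.        ,   0.        ,   1.        ]]), 'distortion': array([-0.11617818,  0.        ,  0.        ,  0.        ,  0.        ]), 'world_from_camera': array([[ 8.42821385e-01,  3.64429646e-01, -3.96034274e-01,
         1.54525194e+02],
       [-5.38023231e-01,  5.89025577e-01, -6.02975847e-01,
        -3.06350095e+02],
       [ 1.35320419e-02,  7.21276578e-01,  6.92514969e-01,
         6.93061821e+02],
       [ 0.00000000e+00,  0.00000000e+00,  0.00000000e+00,
         1.00000000e+00]])}
top {'mtx': array([[497.63622275,   0.        , 318.48624365],
       [  0.        , 497.63622275, 199.81413629],
       [  0.        ,   0.        ,   1.        ]]), 'distortion': array([-0.07970614,  0.        ,  0.        ,  0.        ,  0.        ]), 'world_from_camera': array([[ 2.25053148e-02,  9.86607404e-01, -1.61552906e-01,
         2.88694721e+02],
       [-9.99738083e-01,  2.28811916e-02,  4.66303991e-04,
         1.84818362e+02],
       [ 4.15658197e-03,  1.61500098e-01,  9.86863943e-01,
         1.13699843e+03],
       [ 0.00000000e+00,  0.00000000e+00,  0.00000000e+00,
         1.00000000e+00]])}
{'time': 0.1, 'joint_positions': array([ 9.54999192e-01,  3.42655108e-01,  1.52491130e+00,  3.71295591e-05,
        1.27544269e+00, -1.45993993e-01]), 'dq': array([-0.00056167, -0.00080725, -0.00280592, -0.00094776, -0.00069581,
        0.00016845]), 'tau': array([ 2.32800725e-03, -4.32001448e+01, -2.44695961e+01,  7.20003457e-02,
        5.26531076e-02, -8.00424687e-05]), 'tool_pos': array([237.42402385, 467.83115527, 226.11696527]), 'tcp_rot': array([-3.14019643e+00, -2.41188504e-04,  2.67177851e+00]), 'contact_force': array([-0.4044456 , -0.45039571,  0.90395447]), 'moment': array([-0.04531119, -0.02404421, -0.0409192 ]), 'grip_width': 92.11733801983483}
```

View pics/scene0.png

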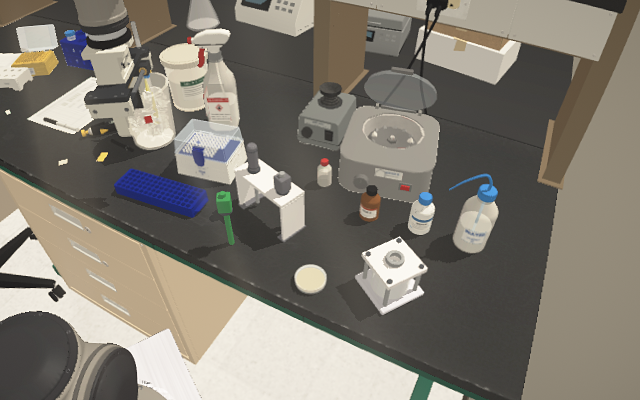

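View pics/top0.png

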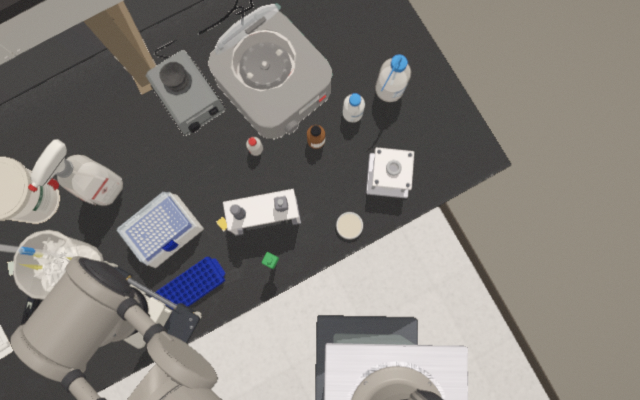

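```bash
cat > h.py <<'E'
from plant import bot
import numpy as np, cv2
def px2ray(cam,uv):
    m=bot.camera_model(cam); T=m["world_from_camera"]
    n=cv2.undistortPoints(np.array(uv,float).reshape(-1,1,2),m["mtx"],m["distortion"]).reshape(-1,2)
    d=np.c_[n[:,0],-n[:,1],-np.ones(len(n))]@T[:3,:3].T
    return T[:3,3],d/np.linalg.norm(d,axis=1)[:,None]
def onplane(cam,uv,z):
    o,d=px2ray(cam,uv); return o+d*((z-o[2])/d[:,2])[:,None]
def proj(cam,P):
    m=bot.camera_model(cam); T=np.linalg.inv(m["world_from_camera"])
    P=np.atleast_2d(np.array(P,float)); c=P@T[:3,:3].T+T[:3,3]
    return cv2.projectPoints(c*[1,-1,-1],np.zeros(3),np.zeros(3),m["mtx"],m["distortion"])[0].reshape(-1,2)
def world(cam,p):
    T=bot.camera_model(cam)["world_from_camera"]; return T[:3,:3]@np.array(p)+T[:3,3]
E
python3 - <<'E'
from h import *
np.set_printoptions(precision=1,suppress=True)
for l in ["probe","probe_grip","rest","thick_probe","cell","bore_top","amber_bottle","dropper_bottle","petri"]:
  for c in ("scene","top"):
    for r in bot.pinpoint(c,l): print(l,c,round(r["p"],2),world(c,r["point"]),proj(c,world(c,r["point"]))[0])
E
```

```text
probe scene 0.68 [426.8 344.6   9.9] [258.5 202.2]
probe top 0.57 [427.3 348.6   9.5] [246.1 218. ]
probe_grip scene 0.84 [425.1 346.  137.1] [252.6 157.2]
probe_grip scene 0.68 [535.5  22.5   2.3] [387.8 284.8]
probe_grip top 0.47 [423.4 351.4 140. ] [235.7 211.8]
rest scene 0.82 [433.1 304.8   1.9] [269.7 214.6]
rest top 0.66 [435.1 303.    4.5] [266.4 215.4]
thick_probe top 0.54 [441.7 265.9  16.1] [282.3 212.2]
thick_probe top 0.46 [330.3 282.5   4.2] [273.7 261.5]
cell scene 0.9 [536.6  22.5   1.8] [388.2 284.6]
bore_top scene 0.91 [537.8  24.1  89.1] [394.7 255.1]
bore_top top 0.7 [535.2  20.3  87.5] [395.  167.5]
amber_bottle scene 0.61 [617.6 190.8   2.2] [368.6 214.4]
amber_bottle top 0.77 [618.3 192.4   0.3] [316.4 139.8]
dropper_bottle scene 0.73 [592.1 331.9  -1.4] [323.7 183.1]
dropper_bottle top 0.65 [591.2 334.3   1.3] [255.9 149.5]
petri scene 0.87 [416.4 115.9  -0.9] [308.7 279.1]
petri top 0.97 [414.8 112.    2.2] [349.4 226.2]
petri top 0.35 [438.2 262.4  12.5] [283.9 214. ]
```

The scene camera shows the rest at about (270,195), with the round slim handle at (252,157) and the square thick one at (283,183). The cell is at (393,270) with its bore at (395,258), and the green look-alike is at (225,205). I'll zoom in to refine these.

```bash
python3 - <<'E'
from h import *
s=cv2.imread("pics/scene0.png");t=cv2.imread("pics/top0.png")
def z(im,x,y,w,h,k): return cv2.resize(im[y:y+h,x:x+w],None,fx=k,fy=k,interpolation=cv2.INTER_CUBIC)
a=np.hstack([z(s,225,130,80,60,5),z(s,355,230,80,60,5)]); b=np.hstack([z(t,215,180,80,60,5),z(t,360,140,80,60,5)])
cv2.imwrite("pics/z0.png",np.vstack([a,b]))
E
```

```text
(no output)
```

View pics/z0.png

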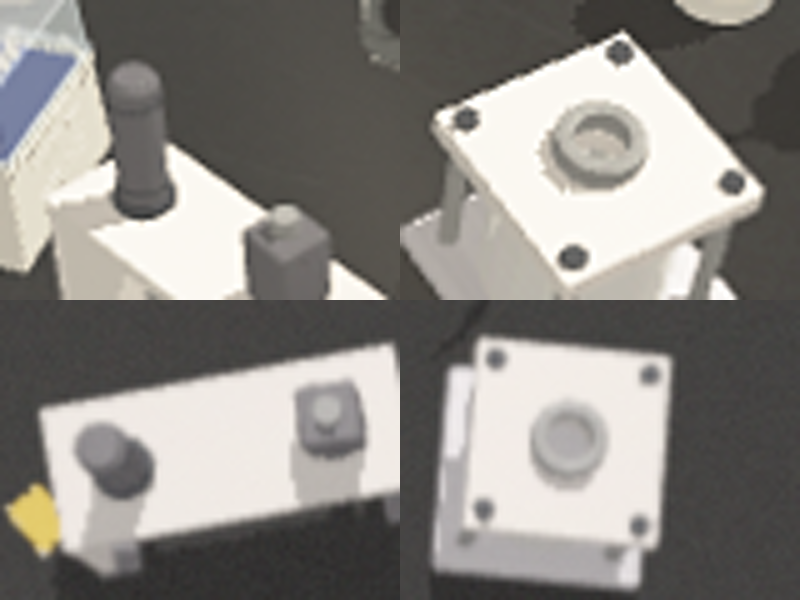

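```bash
cat >> h.py <<'E'
def tri(uvs):
    A=np.zeros((3,3));b=np.zeros(3)
    for c,uv in uvs:
        o,d=px2ray(c,[uv]);M=np.eye(3)-np.outer(d[0],d[0]);A+=M;b+=M@o
    return np.linalg.solve(A,b)
E
python3 - <<'E'
from h import *
np.set_printoptions(precision=1,suppress=True)
def zs(x,y,X0,Y0,x0,y0): return [(x-X0+.5)/5-.5+x0,(y-Y0+.5)/5-.5+y0]
S=[zs(x,y,400,0,355,230) for x,y in [(620,50),(733,182),(573,257),(466,119)]]
T=[zs(x,y,400,300,360,140) for x,y in [(497,358),(650,375),(640,525),(484,509)]]
for c,P in(("scene",S),("top",T)):
    W=onplane(c,P,81); print(c,W[:,:2],W.mean(0))
bs=zs(600,139,400,0,355,230);bt=zs(568,438,400,300,360,140)
print("boss",onplane("scene",[bs],90),onplane("top",[bt],90),tri([("scene",bs),("top",bt)]))
# probe: handle top (z 170), sphere-ish; collar bottom
hs=zs(135,80,0,0,225,130);ht=zs(101,447,0,300,215,180)
cs=zs(146,195,0,0,225,130);ct=zs(125,468,0,300,215,180)
print("htop",onplane("scene",[hs],170),onplane("top",[ht],170),tri([("scene",hs),("top",ht)]))
print("collar",onplane("scene",[cs],108),onplane("top",[ct],108),tri([("scene",cs),("top",ct)]))
k=zs(327,412,0,300,215,180);k2=zs(286,213,0,0,225,130)
print("stub",onplane("top",[k],152),onplane("scene",[k2],152))
# rest corners top
print(onplane("top",[zs(40,410,0,300,215,180),zs(393,345,0,300,215,180),zs(60,543,0,300,215,180)],105))
E
```

```text
scene [[572.6  52.8]
 [567.  -15.8]
 [498.9 -10.2]
 [504.4  57.3]] [535.7  21.1  81. ]
top [[572.5  54.2]
 [566.6 -13.1]
 [499.5  -8.1]
 [504.9  59.8]] [535.9  23.2  81. ]
boss [[533.8  19.6  90. ]] [[535.2  24.5  90. ]] [537.3  23.2  83.6]
htop [[423.8 341.5 170. ]] [[424.9 348.5 170. ]] [426.4 349.3 163.8]
collar [[424.6 345.  108. ]] [[425.  348.4 108. ]] [425.8 348.9 104.6]
stub [[443.7 261.4 152. ]] [[444.7 258.5 152. ]]
[[449.1 386.  105. ]
 [480.4 238.2 105. ]
 [393.2 374.7 105. ]]
```

Call:
{"name": "servo_tool", "arguments": {
  "series": [
    [0.5,0,0,0,0.113],
    [0.5,0,0,0,0.113],
    [0.5,0,0,0,0.113],
    [0.5,0,0,0,0.113],
    [0.5,0,0,0,0.113],
    [0.5,0,0,0,0]
  ]
}}

```text
time: 1.75
tool_pos: [237.7, 468.1, 226.7]
tcp_rot: [3.142, -0.0, 1.786]
contact_force: [-0.1, -0.0, -1.1]
grip_width: 46.5
```

```bash
cat >> h.py <<'E'
from scipy.spatial.transform import Rotation as Ro
def delta(target):
    o=bot.get_obs(); R=Ro.from_euler("xyz",o["tcp_rot"]).as_matrix()
    d=R.T@(np.array(target,float)-o["tool_pos"])
    print("t",o["time"],"tcp",o["tool_pos"].round(2),"rot",o["tcp_rot"].round(4),"w",round(o["grip_width"],1),"F",o["contact_force"].round(1)); print("tool delta",d.round(2),"shares",(d/50).round(3))
E
python3 -c "
from h import *
delta([425,347.5,226])"
```

```text
t 1.75 tcp [237.66 468.14 226.74] rot [ 3.1415 -0.      1.7859] w 46.5 F [-0.1 -0.  -1.1]
tool delta [-157.85  157.27    0.74] shares [-3.157  3.145  0.015]
```

Call:
{"name": "servo_tool", "arguments": {
  "series": [
    [0.5,-0.4,0.4,0,0],
    [0.5,-0.4,0.4,0,0],
    [0.5,-0.4,0.4,0,0],
    [0.5,-0.4,0.4,0,0],
    [0.5,-0.4,0.4,0,0],
    [0.5,-0.4,0.4,0,0],
    [0.5,-0.4,0.4,0,0],
    [0.5,-0.357,0.345,0,0],
    [0.5,0,0,0,0]
  ]
}}

```text
time: 2.88
tool_pos: [425.8, 346.4, 226.5]
tcp_rot: [-3.142, 0.0, 1.785]
contact_force: [0.3, 0.6, 0.6]
grip_width: 46.3
```

```bash
python3 - <<'E'
from h import *
delta([425,347.5,226])
s=bot.capture("scene")[:,:,::-1];t=bot.capture("top")[:,:,::-1]
def z(im,x,y,w,h,k): return cv2.resize(im[y:y+h,x:x+w],None,fx=k,fy=k,interpolation=cv2.INTER_CUBIC)
cv2.imwrite("pics/z1.png",np.hstack([z(s,195,80,100,150,4),z(t,195,140,100,150,4)]))
print(proj("scene",[[425,347.5,226]]))
E
```

```text
t 2.875 tcp [425.84 346.36 226.52] rot [-3.1416e+00  1.0000e-04  1.7854e+00] w 46.3 F [0.3 0.6 0.6]
tool delta [ 1.29 -0.58  0.52] shares [ 0.026 -0.012  0.01 ]
[[248.2300338  120.10841234]]
```

View pics/z1.png

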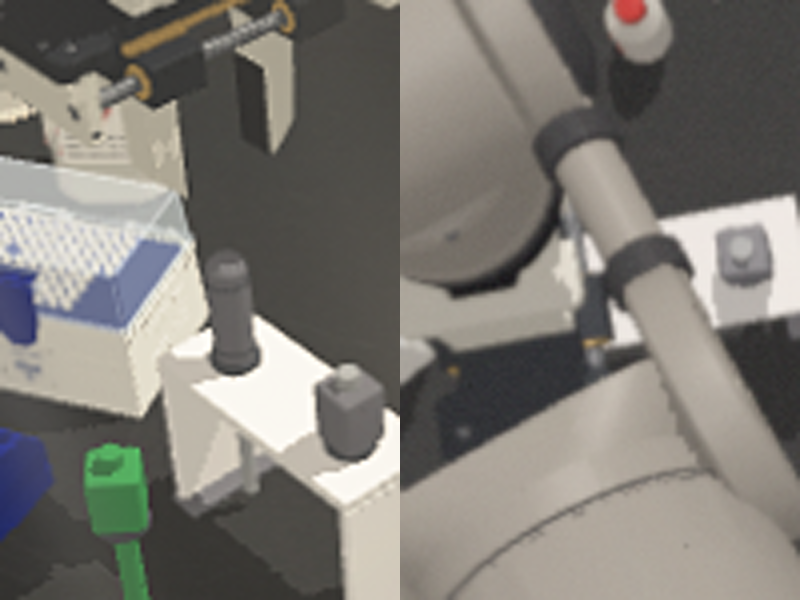

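```bash
python3 - <<'E'
from h import *
np.set_printoptions(precision=1,suppress=True)
print(onplane("scene",[[231,183.5]],0), onplane("top",[[202,228]],0),onplane("top",[[202,228]],100))
for z in (60,80,100,120): print(onplane("scene",[[242,127],[243,140]],z))
# wash bottle / blue cap bottle
print(onplane("scene",[[470,245],[420,230]],0))
E
```

```text
[[404.  444.7  -0. ]] [[402.9 450.9   0. ]] [[392.8 427.5 100. ]]
[[494.2 560.3  60. ]
 [472.7 509.   60. ]]
[[483.5 532.9  80. ]
 [462.6 483.2  80. ]]
[[472.8 505.5 100. ]
 [452.6 457.5 100. ]]
[[462.  478.1 120. ]
 [442.5 431.7 120. ]]
[[746.5   7.7   0. ]
 [684.8  96.5   0. ]]
```

Call:
{"name": "servo_tool", "arguments": {
  "series": [
    [0.5,0.02,0,0.4,0],
    [0.5,0,0,0.4,0],
    [0.5,0,0,0.4,0],
    [0.5,0,0,0.3,0],
    [0.5,0,0,0.3,0],
    [0.5,0,0,0.3,0],
    [0.5,0,0,0,0],
    [0.5,0,0,0,0]
  ]
}}

```text
time: 3.98
tool_pos: [424.9, 348.4, 122.1]
tcp_rot: [3.141, -0.0, 1.784]
contact_force: [-0.3, -0.8, -0.4]
grip_width: 45.7
```

```bash
python3 - <<'E'
from h import *
delta([425,347.5,121])
s=bot.capture("scene")[:,:,::-1];t=bot.capture("top")[:,:,::-1]
def z(im,x,y,w,h,k): return cv2.resize(im[y:y+h,x:x+w],None,fx=k,fy=k,interpolation=cv2.INTER_CUBIC)
cv2.imwrite("pics/z2.png",np.hstack([z(s,195,100,100,120,4),z(t,195,140,100,120,4)]))
E
```

```text
t 3.975 tcp [424.9  348.36 122.12] rot [ 3.1408e+00 -3.0000e-04  1.7843e+00] w 45.7 F [-0.3 -0.8 -0.4]
tool delta [-0.86 -0.08  1.12] shares [-0.017 -0.002  0.022]
```

View pics/z2.png

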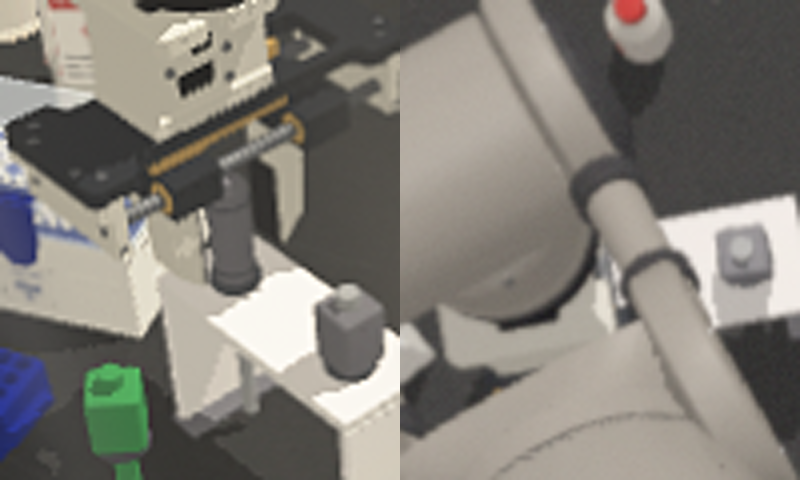

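The round handle at (253,165) stands between the open fingers. I'll close on it.

Call:
{"name": "servo_tool", "arguments": {
  "series": [
    [0.2,0,0,0,0],
    [0.1,0,0,0,0],
    [0,0,0,0,0],
    [0,0,0,0,0],
    [0,0,0,0,0],
    [0,0,0,0,0],
    [0,0,0,0,0],
    [0,0,0,0,0]
  ]
}}

```text
time: 5.08
tool_pos: [424.7, 348.2, 121.8]
tcp_rot: [3.141, -0.0, 1.784]
contact_force: [-0.3, -0.2, 1.2]
grip_width: 21.4
```

Call:
{"name": "servo_tool", "arguments": {
  "series": [
    [0,0,0,-0.1,0],
    [0,0,0,-0.2,0],
    [0,0,0,-0.2,0],
    [0,0,0,-0.3,0],
    [0,0,0,-0.3,0],
    [0,0,0,-0.3,0],
    [0,0,0,-0.3,0],
    [0,0,0,-0.3,0],
    [0,0,0,-0.3,0],
    [0,0,0,-0.2,0],
    [0,0,0,-0.1,0],
    [0,0,0,0,0],
    [0,0,0,0,0]
  ]
}}

```text
time: 6.7
tool_pos: [424.4, 348.0, 251.2]
tcp_rot: [-3.141, 0.0, 1.784]
contact_force: [0.2, -0.0, -0.4]
grip_width: 21.3
```

```bash
python3 - <<'E'
from h import *
delta([536,22,252])
s=bot.capture("scene")[:,:,::-1]
cv2.imwrite("pics/s3.png",s)
for r in bot.pinpoint("scene","probe"): print(r["p"],world("scene",r["point"]))
for r in bot.pinpoint("scene","probe_grip"): print(r["p"],world("scene",r["point"]))
E
```

```text
t 6.7 tcp [424.37 348.03 251.2 ] rot [-3.1406e+00  3.0000e-04  1.7842e+00] w 21.3 F [ 0.2 -0.  -0.4]
tool delta [-342.28   40.03   -0.75] shares [-6.846  0.801 -0.015]
0.69 [419.32104568 346.59386301 266.17959575]
```

View pics/s3.png

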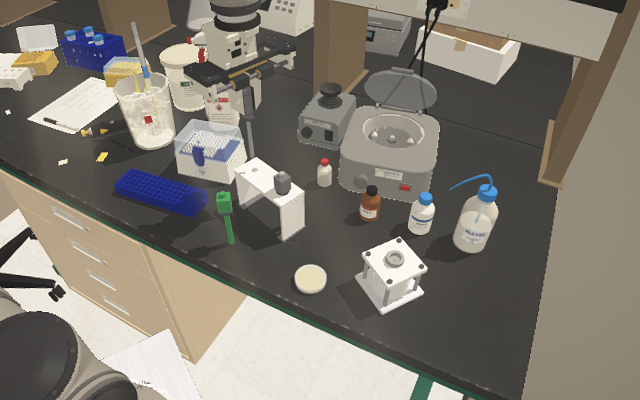

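The slim probe hangs free, tip near (251,159), and the thick probe stays at (283,185). The straight path passes close to the thick probe's 152 mm top, so I'll lift another 45 mm before carrying.

Call:
{"name": "servo_tool", "arguments": {
  "series": [
    [0,0,0,-0.3,0],
    [0,0,0,-0.3,0],
    [0,0,0,-0.3,0],
    [0,-0.1,0,0,0],
    [0,-0.25,0.03,0,0],
    [0,-0.4,0.05,0,0],
    [0,-0.5,0.06,0,0],
    [0,-0.5,0.06,0,0],
    [0,-0.5,0.06,0,0],
    [0,-0.5,0.06,0,0],
    [0,-0.5,0.06,0,0],
    [0,-0.5,0.06,0,0],
    [0,-0.5,0.06,0,0],
    [0,-0.5,0.06,0,0],
    [0,-0.5,0.06,0,0],
    [0,-0.5,0.06,0,0],
    [0,-0.4,0.05,0,0],
    [0,-0.25,0.03,0,0],
    [0,-0.1,0.01,0,0],
    [0,0,0,0,0]
  ]
}}

```text
time: 9.35
tool_pos: [531.0, 38.8, 296.7]
tcp_rot: [-3.141, -0.0, 1.784]
contact_force: [-0.0, 0.2, -1.0]
grip_width: 21.8
```

```bash
python3 - <<'E'
from h import *
delta([536,22,252])
for n in("scene","top"): cv2.imwrite(f"pics/{n}4.png",bot.capture(n)[:,:,::-1])
E
```

```text
t 9.35 tcp [530.99  38.79 296.66] rot [-3.1415e+00 -3.0000e-04  1.7842e+00] w 21.8 F [-0.   0.2 -1. ]
tool delta [-17.48   1.35  44.65] shares [-0.35   0.027  0.893]
```

View pics/scene4.png

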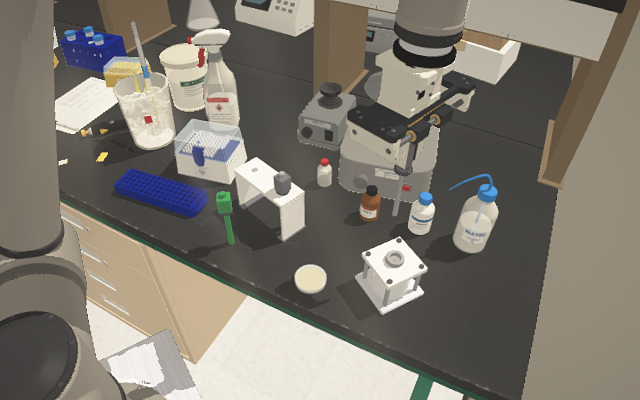

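View pics/top4.png

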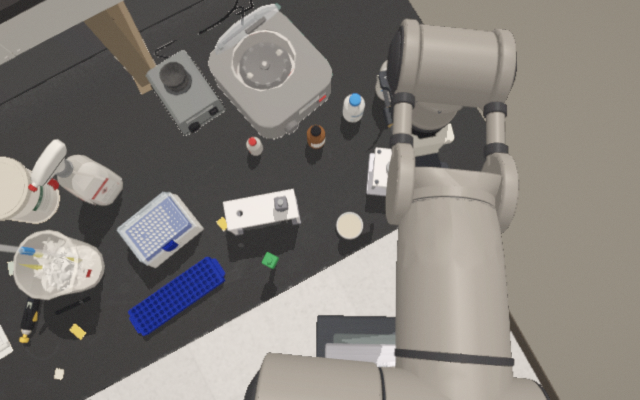

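Probe is held upright (rod near (397,195)), the bystanders are in place, and the top camera is blocked by the arm. I'll go above the bore, with the tip still about 35 mm above the boss, and measure both in the same scene picture.

Call:
{"name": "servo_tool", "arguments": {
  "series": [
    [0,-0.1,0,0.1,0],
    [0,-0.1,0.01,0.2,0],
    [0,-0.1,0.01,0.2,0],
    [0,-0.05,0.01,0.2,0],
    [0,0,0,0.2,0],
    [0,0,0,0.2,0],
    [0,0,0,0.1,0],
    [0,0,0,0,0],
    [0,0,0,0,0],
    [0,0,0,0,0]
  ]
}}

```text
time: 10.7
tool_pos: [536.4, 22.0, 237.1]
tcp_rot: [3.141, 0.0, 1.784]
contact_force: [-0.1, 0.1, -0.5]
grip_width: 21.3
```

```bash
python3 - <<'E'
from h import *
np.set_printoptions(precision=1,suppress=True)
delta([536,22,236])
s=bot.capture("scene")[:,:,::-1]; cv2.imwrite("pics/scene5.png",s)
z=cv2.resize(s[170:320,345:445],None,fx=6,fy=6,interpolation=cv2.INTER_CUBIC)
cv2.imwrite("pics/z5a.png",z[:500]);cv2.imwrite("pics/z5b.png",z[350:])
p=bot.get_obs()["tool_pos"]; print("pred tip",proj("scene",[p+[0,0,-111],p+[0,0,-16],p+[0,0,-11]]))
print("cell",proj("scene",[[535.7,22,90]]))
E
```

```text
t 10.7 tcp [536.4  21.9 237.1] rot [3.1 0.  1.8] w 21.3 F [-0.1  0.1 -0.5]
tool delta [ 0.1 -0.4  1.1] shares [ 0. -0.  0.]
pred tip [[397.8 242.6]
 [406.6 202.8]
 [407.1 200.4]]
cell [[394.6 256. ]]
```

View pics/z5a.png

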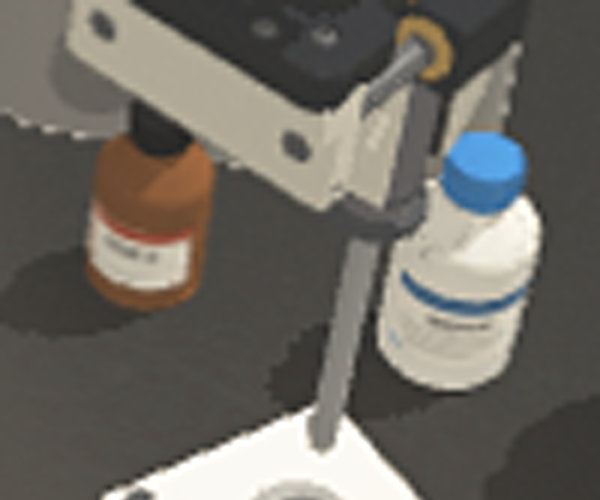

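View pics/z5b.png

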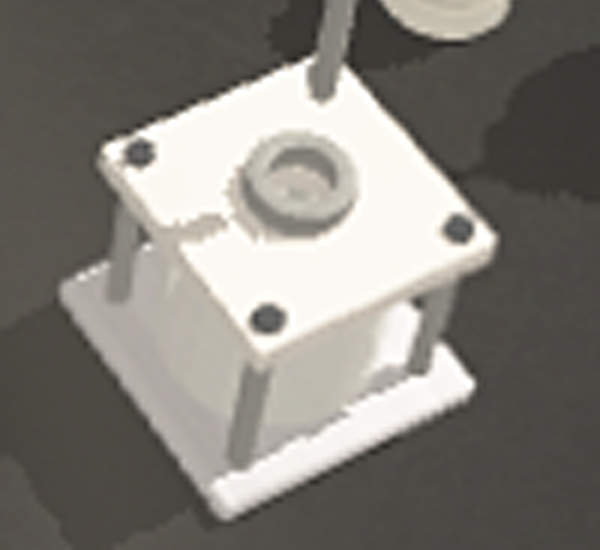

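```bash
cat > ov.py <<'E'
from h import *
def overlay(img,x,y,yaw,fn,x0,y0,w,h,k,bias=(0,0),extra=[]):
    im=cv2.resize(img[y0:y0+h,x0:x0+w],None,fx=k,fy=k,interpolation=cv2.INTER_NEAREST)
    a=np.linspace(0,2*np.pi,73);c,s=np.cos(yaw),np.sin(yaw)
    def circ(r,z,x=x,y=y): return np.c_[x+r*np.cos(a),y+r*np.sin(a),0*a+z]
    def sq(hw,z):
        q=np.array([[1,1],[1,-1],[-1,-1],[-1,1],[1,1]])*hw; return np.c_[x+q@[c,-s],y+q@[s,c],np.full(5,z)]
    L=[(circ(17,90),(0,0,255)),(circ(10,90),(0,255,0)),(circ(17,80),(255,0,255)),(sq(42,80),(255,0,0)),(sq(48,0),(0,160,255))]+extra
    for P,col in L:
        p=(proj("scene",P)+bias-[x0,y0]+.5)*k-.5
        cv2.polylines(im,[np.round(p*8).astype(np.int32)],False,col,1,cv2.LINE_AA,3)
    cv2.imwrite(fn,im)
E
python3 - <<'E'
from ov import *
s=cv2.imread("pics/scene5.png")
p=np.array([536.4,21.9,237.1]);a=np.linspace(0,2*np.pi,37)
tip=np.c_[p[0]+4*np.cos(a),p[1]+4*np.sin(a),0*a+p[2]-111]
yaw=np.deg2rad(-4.9)
overlay(s,535.8,22,yaw,"pics/o5.png",352,230,84,62,9,extra=[(tip,(0,200,200))])
overlay(s,535.8,22,yaw,"pics/o5b.png",372,205,50,40,15,extra=[(tip,(0,200,200))])
E
```

```text
(no output)
```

View pics/o5.png

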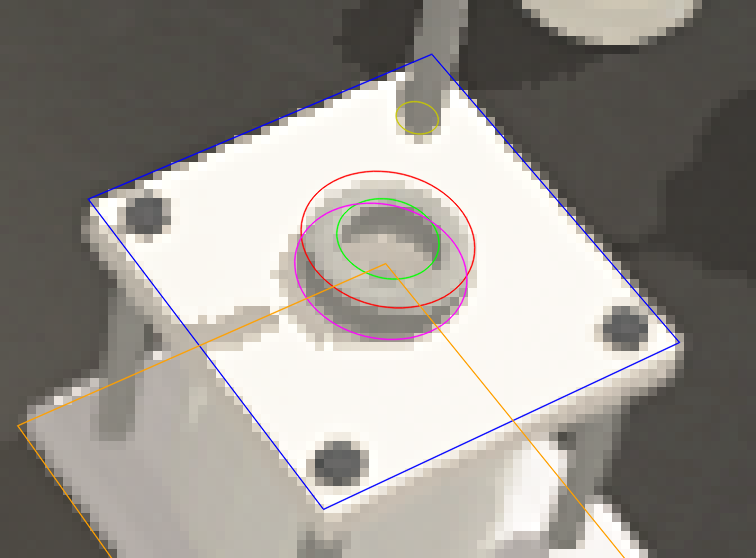

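View pics/o5b.png

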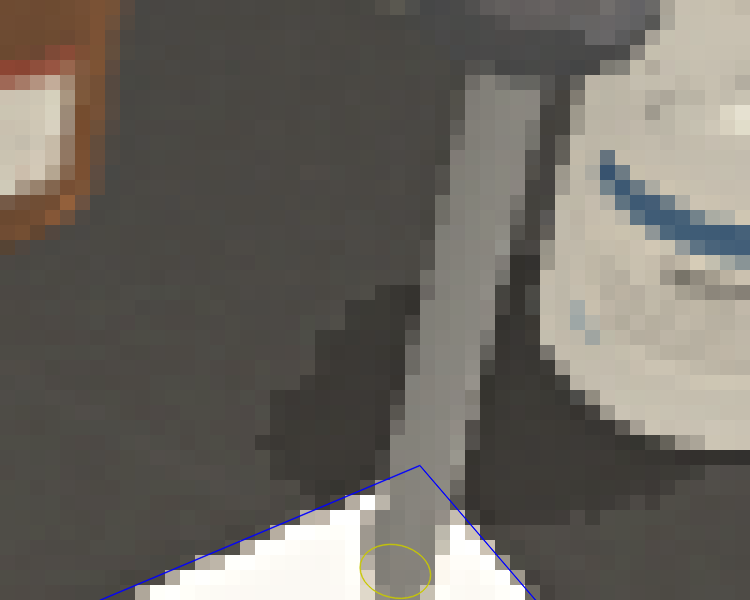

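```bash
cat > fit.py <<'E'
from h import *
from scipy.ndimage import map_coordinates, gaussian_filter
from scipy.optimize import minimize
def grad(fn,sig=0.7):
    g=cv2.imread(fn).astype(float)
    out=0
    for c in range(3):
        gx=gaussian_filter(g[...,c],sig,order=(0,1));gy=gaussian_filter(g[...,c],sig,order=(1,0)); out=np.maximum(out,np.hypot(gx,gy))
    return np.minimum(out,40)
def score(G,cam,P):
    p=proj(cam,P); return map_coordinates(G,[p[:,1],p[:,0]],order=1).mean()
a=np.linspace(0,2*np.pi,121)[:-1]
def circ(x,y,r,z,sel=None):
    q=np.c_[x+r*np.cos(a),y+r*np.sin(a),0*a+z]; return q if sel is None else q[sel(a)]
def sq(x,y,yaw,hw,z,trim=.85):
    t=np.linspace(-trim,trim,60)*hw;o=np.ones(60)*hw
    q=np.vstack([np.c_[t,o],np.c_[t,-o],np.c_[o,t],np.c_[-o,t]]);c,s=np.cos(yaw),np.sin(yaw)
    return np.c_[x+q@[c,-s],y+q@[s,c],np.full(len(q),z)]
def grid(f,x0,y0,r=5,n=41):
    xs=np.linspace(-r,r,n); S=np.array([[f(x0+i,y0+j) for j in xs] for i in xs]); k=np.unravel_index(S.argmax(),S.shape)
    m=minimize(lambda v:-f(*v),[x0+xs[k[0]],y0+xs[k[1]]],method="Nelder-Mead",options=dict(xatol=.02,fatol=1e-3)); return m.x,-m.fun
E
python3 - <<'E'
from fit import *
np.set_printoptions(precision=2,suppress=True)
for cam,fn in(("scene","pics/scene0.png"),("top","pics/top0.png"),("scene","pics/scene5.png")):
    G=grad(fn)
    print(fn,"boss top",grid(lambda x,y:score(G,cam,circ(x,y,17,90)),535.5,22))
    print("  boss+bore",grid(lambda x,y:score(G,cam,circ(x,y,17,90))+score(G,cam,circ(x,y,10,90)),535.5,22))
    best=max((grid(lambda x,y:score(G,cam,sq(x,y,w,42,80)),535.5,22,n=21)[::-1]+(w,) for w in np.deg2rad(np.arange(-7,-2.5,.5))),key=lambda q:q[0]); print("  lid",best)
    if "5" not in fn:
        print("  collar",grid(lambda x,y:score(G,cam,circ(x,y,14,105)),425,347),grid(lambda x,y:score(G,cam,circ(x,y,14,110)),425,347))
        print("  handle top",grid(lambda x,y:score(G,cam,circ(x,y,11,170)),425,347))
E
```

```text
pics/scene0.png boss top (array([529.76,  16.69]), np.float64(29.078870811820693))Traceback (most recent call last):
  File "<stdin>", line 6, in <module>
  File "fit.py", line 20, in grid
    xs=np.linspace(-r,r,n); S=np.array([[f(x0+i,y0+j) for j in xs] for i in xs]); k=np.unravel_index(S.argmax(),S.shape)
                                         ~^^^^^^^^^^^
  File "<stdin>", line 6, in <lambda>
  File "fit.py", line 11, in score
    p=proj(cam,P); return map_coordinates(G,[p[:,1],p[:,0]],order=1).mean()
  File "h.py", line 11, in proj
    m=bot.camera_model(cam); T=np.linalg.inv(m["world_from_camera"])
ValueError: time passes only in moves, steps and waits
```

```bash
python3 - <<'E'
from plant import bot
import pickle
pickle.dump({n:bot.camera_model(n) for n in("scene","top")},open("cam.pkl","wb"))
E
sed -i 's/bot\.camera_model(\(\w*\))/CM[\1]/; s/^import numpy as np, cv2/import numpy as np, cv2, pickle\nCM=pickle.load(open("cam.pkl","rb"))/' h.py; cat > runfit.py <<'E'
from fit import *
np.set_printoptions(precision=2,suppress=True)
for cam,fn in(("scene","pics/scene0.png"),("top","pics/top0.png"),("scene","pics/scene5.png")):
    G=grad(fn)
    best=max((grid(lambda x,y:score(G,cam,sq(x,y,w,42,80)),535.5,22,n=15)[::-1]+(w,) for w in np.deg2rad(np.arange(-7,-2.5,.5))),key=lambda q:q[0]); print(fn,"  lid",best)
    x0,y0=best[1]
    print("  boss+bore",grid(lambda x,y:score(G,cam,circ(x,y,17,90))+score(G,cam,circ(x,y,10,90)),x0,y0,r=2.5,n=15))
    if "5" not in fn:
        for nm,r,z in(("collar",14,105),("collar",14,110),("htop",11,170)):
            print("  ",nm,grid(lambda x,y:score(G,cam,circ(x,y,r,z)),425,347,r=4,n=21))
E
python3 runfit.py
```

```text
pics/scene0.png   lid (np.float64(35.2449611071936), array([535.28,  20.41]), np.float64(-0.07853981633974483))
  boss+bore (array([535.72,  19.97]), np.float64(44.34897501147917))
   collar (array([424.89, 348.24]), np.float64(31.430095232538193))
   collar (array([422.7, 342.8]), np.float64(31.490344922450177))
   htop (array([413.73, 357.31]), np.float64(22.51102352086231))
pics/top0.png   lid (np.float64(30.56311845438256), array([536.22,  23.22]), np.float64(-0.08726646259971647))
  boss+bore (array([531.19,  25.29]), np.float64(31.95645550453981))
   collar (array([425.89, 350.64]), np.float64(30.864696507093146))
   collar (array([425.43, 350.02]), np.float64(30.832414444768126))
   htop (array([424.14, 348.41]), np.float64(27.875887640067216))
pics/scene5.png   lid (np.float64(34.48469433635661), array([535.37,  20.41]), np.float64(-0.07853981633974483))
  boss+bore (array([535.74,  19.97]), np.float64(44.34670496324839))
```

```bash
cat > rod.py <<'E'
from fit import *
np.set_printoptions(precision=2,suppress=True)
def rodfit(fn,tcp,dz=111.9,zlo=8,zhi=80,verbose=True):
    """fit rod tip x,y and lateral tilt in scene pic: side edges + tip arc"""
    G=grad(fn,0.6); cam="scene"
    o=CM["scene"]["world_from_camera"][:3,3]
    v=np.array([tcp[0]-o[0],tcp[1]-o[1]]);v/=np.linalg.norm(v);l=np.array([v[1],-v[0]]) # l = camera right
    zt=tcp[2]-dz
    hs=np.linspace(zlo,zhi,80)
    def side(e,tl): # lateral offset e at tip, tilt tl
        P=[]
        for sgn in(-1,1):
            P.append(np.c_[tcp[0]+l[0]*(e+tl*hs+sgn*4),tcp[1]+l[1]*(e+tl*hs+sgn*4),zt+hs])
        return np.vstack(P)
    es=np.linspace(-4,4,33);ts=np.linspace(-.06,.06,25)
    S=np.array([[score(G,cam,side(e,t)) for t in ts] for e in es]);k=np.unravel_index(S.argmax(),S.shape)
    m=minimize(lambda q:-score(G,cam,side(*q)),[es[k[0]],ts[k[1]]],method="Nelder-Mead")
    e,t=m.x
    b=np.linspace(-1.2,1.2,25) # near arc facing the camera
    def arc(d):
        c=np.array(tcp[:2])+l*e+v*d
        return np.c_[c[0]-v[0]*4*np.cos(b)+l[0]*4*np.sin(b),c[1]-v[1]*4*np.cos(b)+l[1]*4*np.sin(b),0*b+zt]
    ds=np.linspace(-7,7,141);A=np.array([score(G,cam,arc(d)) for d in ds]);d=ds[A.argmax()]
    print("lateral",round(e,2),"tilt",round(t,4),"score",-m.fun,"depth",d,A.max(),"tip",np.array(tcp[:2])+l*e+v*d,"lat only",np.array(tcp[:2])+l*e)
    return A
E
python3 - <<'E'
from rod import *
A=rodfit("pics/scene5.png",[536.4,21.9,237.1]);print(A[::5])
E
```

```text
lateral 0.75 tilt -0.0032 score 33.49718996044061 depth 0.40000000000000036 39.44595776125239 tip [537.19  21.59] lat only [536.89  21.33]
[ 0.65  0.81  1.15  1.87  3.4   6.49 10.14 14.61 19.78 25.05 29.95 34.13
 37.26 39.06 39.38 39.44 39.34 39.05 37.72 35.06 32.16 29.05 26.17 24.5
 23.28 22.18 21.18 20.27 19.71]
```

Call:
{"name": "servo_tool", "arguments": {
  "series": [
    [0,-0.01,-0.026,0,0],
    [0,0,0,0.1,0],
    [0,0,0,0.15,0],
    [0,0,0,0.15,0],
    [0,0,0,0.1,0],
    [0,0,0,0.05,0],
    [0,0,0,0,0],
    [0,0,0,0,0],
    [0,0,0,0,0]
  ]
}}

```text
time: 11.88
tool_pos: [535.2, 21.1, 209.4]
tcp_rot: [3.141, 0.0, 1.784]
contact_force: [0.3, 0.5, -0.9]
grip_width: 21.4
```

```bash
python3 - <<'E'
from rod import *
from ov import overlay
delta([535.2,21.2,209])
s=bot.capture("scene")[:,:,::-1]; cv2.imwrite("pics/scene6.png",s)
p=bot.get_obs()["tool_pos"];rodfit("pics/scene6.png",p)
cv2.imwrite("pics/z6.png",cv2.resize(s[205:285,355:435],None,fx=7,fy=7,interpolation=cv2.INTER_CUBIC))
overlay(s,535.4,20.3,np.deg2rad(-4.6),"pics/o6.png",365,228,62,46,12)
E
```

```text
t 11.875 tcp [535.18  21.14 209.44] rot [3.14 0.   1.78] w 21.4 F [ 0.3  0.5 -0.9]
tool delta [0.05 0.03 0.44] shares [0.   0.   0.01]
lateral 0.51 tilt 0.0016 score 37.16605801265683 depth -1.1999999999999993 27.778141743483854 tip [534.59  19.99] lat only [535.5   20.77]
```

View pics/z6.png

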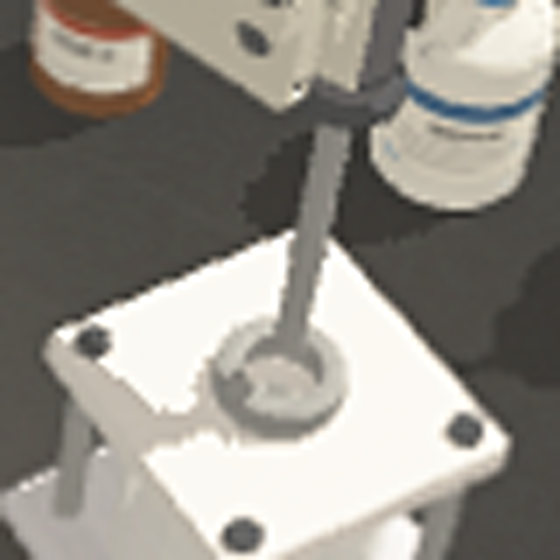

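View pics/o6.png

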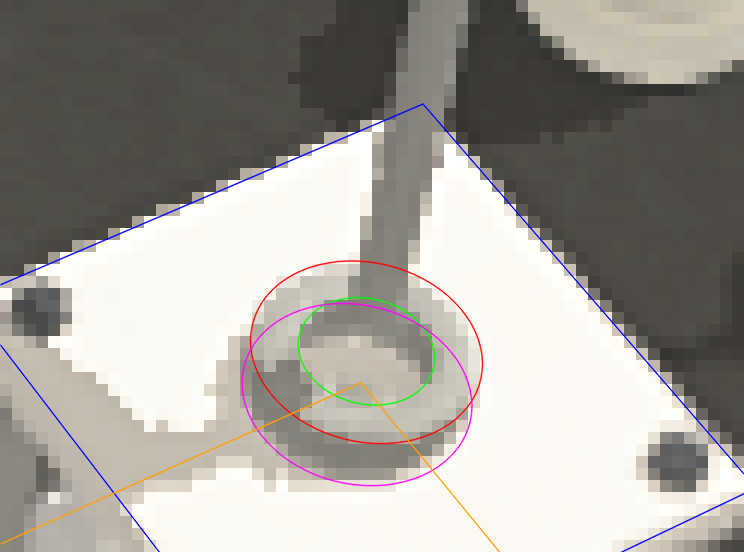

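Sideways the rod lines up with the bore to about 0.2 mm. Along the viewing direction it is within about 1 mm, against 6 mm clearance. I'll start the insertion gently.

Call:
{"name": "servo_tool", "arguments": {
  "series": [
    [0,0,0,0.05,0],
    [0,0,0,0.08,0],
    [0,0,0,0.1,0],
    [0,0,0,0.1,0],
    [0,0,0,0.08,0],
    [0,0,0,0.04,0],
    [0,0,0,0,0],
    [0,0,0,0,0]
  ]
}}

```text
time: 12.92
tool_pos: [535.2, 21.2, 186.9]
tcp_rot: [3.141, 0.0, 1.784]
contact_force: [0.7, 0.3, -0.0]
grip_width: 21.3
```

```bash
python3 - <<'E'
from rod import *
delta([535.2,21.2,152])
s=bot.capture("scene")[:,:,::-1]; cv2.imwrite("pics/scene7.png",s)
p=bot.get_obs()["tool_pos"];rodfit("pics/scene7.png",p,zlo=28,zhi=90)
cv2.imwrite("pics/z7.png",cv2.resize(s[230:280,370:420],None,fx=12,fy=12,interpolation=cv2.INTER_CUBIC))
E
```

```text
t 12.925 tcp [535.17  21.17 186.88] rot [3.14 0.   1.78] w 21.3 F [ 0.7  0.3 -0. ]
tool delta [ 0.02  0.02 34.88] shares [0.  0.  0.7]
lateral 0.52 tilt -0.0017 score 32.70591839483766 depth 5.800000000000001 29.287897838217447 tip [539.93  24.53] lat only [535.54  20.74]
```

View pics/z7.png

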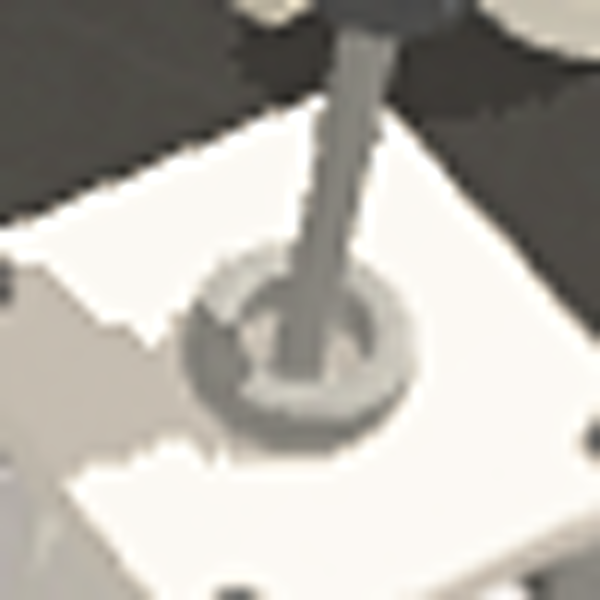

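The rod passes through the middle of the bore mouth in the zoom, at about (396,257) in the full picture, with gaps on both sides. I'll carry on down.

Call:
{"name": "servo_tool", "arguments": {
  "series": [
    [0,0,0,0.06,0],
    [0,0,0,0.1,0],
    [0,0,0,0.12,0],
    [0,0,0,0.12,0],
    [0,0,0,0.12,0],
    [0,0,0,0.1,0],
    [0,0,0,0.06,0],
    [0,0,0,0.02,0],
    [0,0,0,0,0],
    [0,0,0,0,0],
    [0,0,0,0,0]
  ]
}}

```text
time: 14.35
tool_pos: [535.2, 21.2, 151.9]
tcp_rot: [3.141, 0.0, 1.784]
contact_force: [1.0, 0.8, -0.4]
grip_width: 21.3
```

```bash
python3 - <<'E'
from rod import *
from ov import overlay
delta([535.2,21.2,152])
s=bot.capture("scene")[:,:,::-1]; cv2.imwrite("pics/scene8.png",s)
p=bot.get_obs()["tool_pos"];rodfit("pics/scene8.png",p,zlo=56,zhi=90)
a=np.linspace(0,2*np.pi,37); c=[535.5,20.75]
ex=[(np.c_[c[0]+4*np.cos(a),c[1]+4*np.sin(a),0*a+90],(255,255,0))]
overlay(s,535.4,20.3,np.deg2rad(-4.6),"pics/o8.png",370,235,50,40,15,extra=ex)
cv2.imwrite("pics/z8.png",cv2.resize(s[215:290,360:435],None,fx=8,fy=8,interpolation=cv2.INTER_CUBIC))
E
```

```text
t 14.35 tcp [535.16  21.17 151.89] rot [3.14 0.   1.78] w 21.3 F [ 1.   0.8 -0.4]
tool delta [ 0.03  0.05 -0.11] shares [ 0.  0. -0.]
lateral 14.61 tilt -0.1961 score 27.42281656258558 depth -7.0 3.655713462935898 tip [539.36   5.52] lat only [544.67  10.09]
```

View pics/z8.png

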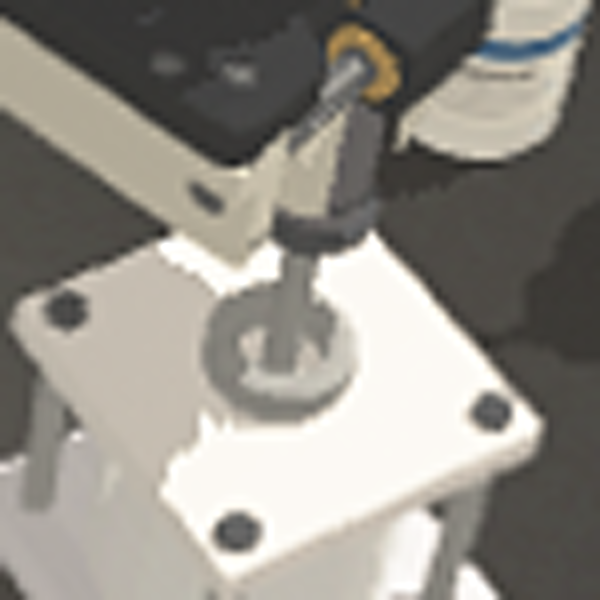

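View pics/o8.png

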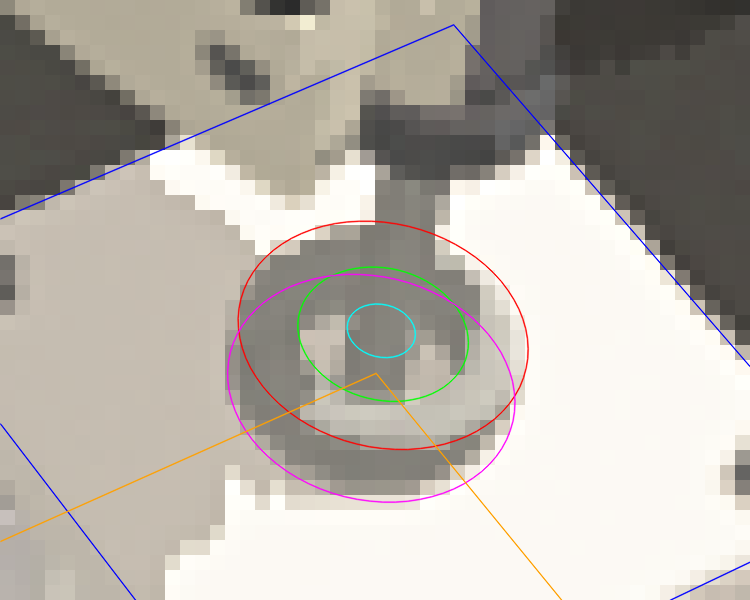

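View pics/scene8.png

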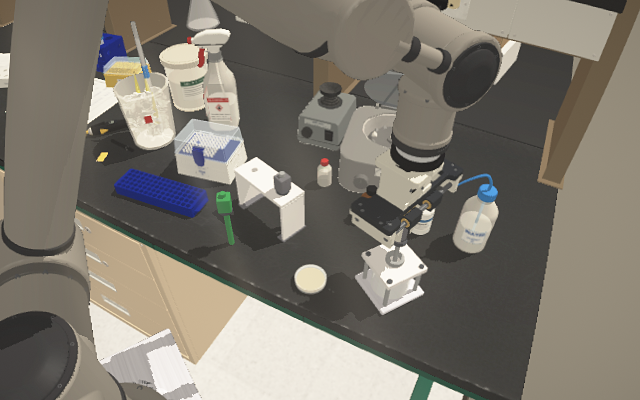

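```bash
python3 - <<'E'
from rod import *
o=CM["scene"]["world_from_camera"][:3,3]
for fn,tcp in(("5",[536.4,21.9,237.1]),("6",[535.18,21.14,209.44]),("7",[535.17,21.17,186.88]),("8",[535.16,21.17,151.89])):
    G=np.minimum(grad(f"pics/scene{fn}.png",.6),25)
    v=np.array(tcp[:2])-o[:2];v/=np.linalg.norm(v);l=np.array([v[1],-v[0]]);z=tcp[2]-16.9
    b=np.r_[np.linspace(-1.1,-.35,20),np.linspace(.35,1.1,20)]
    def arc(d,e):
        c=np.array(tcp[:2])+l*e+v*d; return np.c_[c[0]-v[0]*14*np.cos(b)+l[0]*14*np.sin(b),c[1]-v[1]*14*np.cos(b)+l[1]*14*np.sin(b),0*b+z]
    ds=np.linspace(-5,5,101); A=np.array([score(G,"scene",arc(d,.55)) for d in ds]); 
    w=ds[A>A.max()*.95]; print(fn,"depth",ds[A.argmax()],A.max(),"plateau",w.min(),w.max())
E
```

```text
5 depth 0.10000000000000053 15.57640319524532 plateau -1.6999999999999997 1.4000000000000004
6 depth -1.0999999999999996 18.744625011567578 plateau -2.5 0.3000000000000007
7 depth 3.5 15.574660465963001 plateau -1.4 4.800000000000001
8 depth -0.5 21.01283210238243 plateau -2.8 1.4000000000000004
```

Call:
{"name": "servo_tool", "arguments": {
  "series": [
    [0,0,0,0,0],
    [0,0,0,0,0]
  ]
}}

```text
time: 14.65
tool_pos: [535.1, 21.2, 151.7]
tcp_rot: [3.141, -0.0, 1.784]
contact_force: [-0.6, 0.7, -1.5]
grip_width: 21.4
```

Call:
{"name": "servo_tool", "arguments": {
  "series": [
    [0,0,0,0,0],
    [0,0,0,0,0]
  ]
}}

```text
time: 14.9
tool_pos: [535.1, 21.2, 151.7]
tcp_rot: [3.141, -0.0, 1.784]
contact_force: [-0.2, -0.2, -1.0]
grip_width: 21.7
```

```bash
python3 - <<'E'
from plant import bot
o=bot.get_obs(); print(o["tool_pos"],o["contact_force"],abs(o["dq"]).max(),o["grip_width"])
print(bot.close_job())
E
```

```text
[535.08444177  21.17628051 151.72622091] [-0.23289596 -0.18471983 -0.98432962] 0.0020010839055837515 21.668772535347887
the job is handed in; nothing more can be done
None
```

I gripped the slim probe by its round handle, lifted it out of the rest and carried it over the thick probe. I then lowered it through the bore and handed the job in at about 15 s, still holding it; no verdict was reported.

**Last checks:**
- **Hold:** the fingers are 21.7 mm apart on the handle, the arm is still, and the tool points straight down.
- **Height:** the tip works out to about 40 mm above the worktop. This comes from the tool position, since the tip is inside the cell.
- **Upright:** sideways tilt measured about 0.002 rad just before and during the insertion. The same measurement failed in the final picture, where too little of the rod shows. Tilt along the scene camera's line of sight was not measured.
- **Centring:** the rod is within about 0.6 mm of the bore's axis sideways in the scene picture. Along the line of sight I could only place it to about 1–1.5 mm.
- **Contact:** force readings varied by about ±1 N with no steady push, so I saw no sign of touching the cell. That variation is too large to rule out a contact near the 0.05 N limit.
- **Bystanders:** the thick probe, dropper bottle and dish look unmoved in the last picture. The amber bottle is mostly hidden behind the gripper there, but it looked in place earlier and nothing came near it.

**Disagreement:** the two cameras put the cell about 3 mm apart in y. I used their positions relative to the probe, which agreed to about 1.5 mm. The top camera was blocked by the arm during insertion, so it could not confirm the final position.

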